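# Unplug the charged battery pack

## Task

The yellow battery pack for the bench scale is charged: pull it straight up out of the charging dock, past its spring catch, and stand it upright on the floor of the low green tray. Set it down rather than dropping it, and leave the blue pack plugged in.

Things in the scene. Friction and masses are not known exactly. Their poses are not given: they have to be found in the camera images.
- pack_yellow: Pack to move, 0.2-0.3 kg: yellow upright block with black bands, 36 (x) x 48 (y) x 55 mm, on a black plug foot 32 x 40 x 26 mm; 81 mm tall in all. Origin: centre of the foot's underside, z up. Starts in either dock socket, axes along the dock's; the block stands out from 2 mm above the dock. Grip it about 62 mm above the origin across its 36 mm (x faces are clear). Stands by itself on its foot.
- pack_blue: Bystander pack, to stay plugged in the other socket: same shape, size, origin and axes as the yellow one, but blue.
- dock: Grey fixed dock, 90 (x) x 190 (y) x 40 mm high. Origin: centre of underside, z up. Sockets at y = -45 and +45 mm, x = 0: open upward, floor at z = 16 mm, 1 mm play around the foot. Two sprung balls (orange tabs at the socket's y sides) catch a groove in the foot: the first 4 mm of an upward pull take about 9 N besides the weight, then it slides out, clear when raised 24 mm.
- tray: Low empty tray of bright green plastic, fixed: 150 (x) x 170 (y) x 30 mm high outside, walls and floor 5 mm thick. Origin: centre of its underside, z up; turned about the vertical.
There are look-alikes about, which are no part of the job. Leave any pink or red look-alike of the pack_yellow alone.

How it is judged (in metres and radians):
On the way:
1. the yellow pack is pulled clear of its socket (z of pack_yellow in the frame of dock above 0.045 m), for 0.1 s.
At the end, for the whole second after the job is handed in: The yellow pack stands on its foot (within about 11 degrees of upright) on the floor of the green tray, inside its walls, released and at rest; the blue pack is still plugged in its socket, within 10 mm of where it was (x of pack_yellow in the frame of tray between -0.07 and 0.07 m and y of pack_yellow in the frame of tray between -0.08 and 0.08 m and z of pack_yellow in the frame of tray below 0.015 m and angle between pack_yellow's own z axis and vertical below 0.2 rad and linear speed of pack_yellow below 0.03 m/s and z of pack_blue in the frame of dock below 0.022 m and distance of pack_blue from where it was at the start of the episode below 0.01 m); the robot touches nothing.
It fails at once if the blue pack is pulled up or shifted by more than 10 mm (distance of pack_blue from where it was at the start of the episode above 0.01 m).
It fails at once if the yellow pack is dropped or thrown (falls free at more than 0.9 m/s, about 40 mm of fall) (contact force between the fingers and pack_yellow below 0.05 N and linear speed of pack_yellow above 0.9 m/s).
It also fails if it takes over 42 s, if anything falls off the work surface, if the arm or the gripper's body presses on something with over 40 N, if the wrist force passes 120 N, or if a joint passes its speed limit or range.

## Robot

A 7-joint arm with a two-finger parallel gripper is mounted at the origin on the work surface. World frame = base frame: x ahead of the robot, y to its left, z up, the work surface at z = 0. Lengths are in mm, angles in rad, forces in N, time in s.
With the tool pointing down it reaches from about 425 to 975 mm from the base axis. Payload 16.7 kg.
Tool frame: the origin (TCP) lies midway between the tips of the shut fingers; the grasp point (between the pads) lies 19 mm behind it (arm.grasp_offset is the distance from the TCP to the grasp point, in mm); z points along the fingers, y is the direction in which the jaws open and shut (so a half turn about z gives the same grasp; the last joint's range is limited). The gripper opens to 85 mm and grips with 20 to 120 N. Pads are 22 mm wide; open, the fingers measure 114 mm over their backs; the gripper's body (76 mm by 85 mm) begins 54 mm behind the grasp point. The pads swing forward as they close: fully open they stand 13 mm farther back than shut.
Start: joints at [1.103, 0.426, 0.074, 1.606, -0.034, 1.111, -0.067], TCP at [210.891, -641.17, 203.802] pointing down, gripper open.
Joint ranges: [-2.85, 2.85], [-0.5, 2.14], [-1.23, 1.37], [0.21, 2.46], [-1.02, 4.16], [0.16, 2.05], [-2.73, 2.73]. Speed limits (rad/s): [1.89, 1.89, 2.39, 2.39, 3.01, 3.01, 3.01].

## Interface

Orientations are given as a rotation vector (axis times angle).
In Python, from cell import arm gives the robot as it stands. The module is installed in compiled form; this text tells all that it offers.
- The arm moves only by the tool play_rows, never from a script. Its argument "commands" is text: rows parted by semicolons, each of 7 numbers parted by spaces: the shift along the tool's x, y, z in cm, then the turn, a rotation vector about the tool's x, y, z in rad, then the opening, from -1 (shut) to 1 (fully open). A call has 1 to 12 rows; each row shifts and turns the commanded pose from where the row before left it, along the tool's axes as they then stand; what a row does not reach is not made up. A row lasts 1/10 s, in which the tool goes at most 50 mm and 8.59 degrees, less where a joint would pass 70% of its speed; a pose out of reach is approached as far as the arm can. A call is refused whole if a number of a shift passes 5 or a number of a turn 0.15, either way. A call with a gripper value outside its range is refused whole. The fingers move at their own pace and stop on an object; "force" is the grip in N (left out, the last holds). Time passes only in rows, so rows that do not move let the fingers close. It gives the time, the measured TCP pose, the force and the opening at its end, in the units of the state.
- arm.sense(): the state, without advancing time (a new reading comes with each control period).
- arm.camera(name): name is "scene" or "side" or "wrist"; returns a dict with "color" (480x640x3 uint8, red, green, blue), "fx", "fy", "cx", "cy" (pixels), "R" (3x3) and "t" (3): a world point X has camera coordinates R X + t; the wrist camera has in their place "T_tool_cam" (4x4, takes a point from camera to tool coordinates, whose origin is the TCP and whose axes are the flange's). Camera axes: x right, y down, z forward; pixel columns grow to the right and rows downward; lengths in mm; the calibration is good to about 2 mm. A picture is of the moment at which its call begins: read the wrist's pose just before it. There is no depth.
- arm.hand_in(): hands the job in, once; it reports no verdict.
Trained networks look in the newest picture that a camera, given by its name, has taken for a name from the list of things; names that differ only in an ending like _2 or _b are one class to them, and where a whole thing is asked for, a point or a joint stands for the part that bears it (a point fixed in the world has none). Each returns a list of dicts, best first, with "p" (0 to 1); they miss things now and then, are a little off and sometimes report something else, mostly with a low value. They report only what shows in the picture. A call takes as long as a camera call. They do not tell look-alikes from the thing itself.
- arm.spot_in(camera, name): "uv" ([column, row] in pixels, amid what is visible of it).
- arm.pinpoint(camera, name): "uv" ([column, row] in pixels: a listed point, or the origin of a listed thing).
The state is a dict: "t": time; "q": joint angles; "joint_velocities": joint speeds; "joint_efforts": joint torques, N m; "ee_pos": TCP position; "tcp_rot": TCP orientation; "wrist_force": force on the tool from outside, world axes, zero at the start; "moment": the same for the moment, N m; "gripper_width": finger opening in mm.
Only numpy, scipy, OpenCV 4.12 (cv2) and the standard library are available. Lean on these libraries where they do the work, as an engineer would, in place of code of your own. Each camera call takes 0.05 s, during which the arm holds its last target.

## Working session

There is one attempt and no reset: what is moved stays moved. The work goes in short steps, Python scripts to look and compute and a tool call to move; the robot and the scene stay as the last step left them, time stands still between calls to the robot, and variables do not carry over. Pictures are saved under pics/ and viewed, and the job is handed in when it is done.

Besides the shell and the picture viewer there is one more tool, called after "Request:" by a JSON object that holds its "api" and its "payload", one argument or row to a line. play_rows: Moves the arm, as the interface text tells. Its arguments: {"type":"object","properties":{"commands":{"type":"string"},"force":{"type":"number"}},"required":["commands"]}

```bash
mkdir -p pics
cat > h.py <<'E'
import numpy as np, cv2
from cell import arm
def snap(n,f):
    c=arm.camera(n); cv2.imwrite('pics/'+f,c['color'][:,:,::-1]); return c
E
python3 - <<'E'
from h import *
s=arm.sense(); print(s['t'],s['ee_pos'],s['tcp_rot'],s['gripper_width'])
import pickle
cs={}
for n in ['scene','side','wrist']:
    c=snap(n,n+'0.png'); cs[n]={k:v for k,v in c.items() if k!='color'}
    print(n,{k:np.round(v,3).tolist() for k,v in cs[n].items()})
    for o in ['pack_yellow','pack_blue','dock','tray']:
        print(n,o,[(np.round(d['uv']).tolist(),round(d['p'],2)) for d in arm.pinpoint(n,o)],[(np.round(d['uv']).tolist(),round(d['p'],2)) for d in arm.spot_in(n,o)])
pickle.dump(cs,open('cs.pkl','wb'))
print(arm.sense()['t'])
E
```

```text
0.0 [ 210.75315193 -640.80342168  203.11000466] [-3.10080704e+00 -4.96857022e-01  4.61119882e-04] 85.45458043483661
scene {'fx': 541.592, 'fy': 541.592, 'cx': 331.395, 'cy': 246.23, 'R': [[0.141, 0.99, -0.003], [0.713, -0.103, -0.694], [-0.687, 0.096, -0.72]], 't': [-79.912, -305.552, 1270.414]}
scene pack_yellow [([223.0, 273.0], 0.88), ([298.0, 268.0], 0.58), ([222.0, 228.0], 0.57)] [([298.0, 253.0], 0.74), ([220.0, 208.0], 0.72), ([222.0, 247.0], 0.57)]
scene pack_blue [([173.0, 285.0], 0.9)] [([166.0, 265.0], 0.57)]
scene dock [([200.0, 282.0], 0.89)] [([198.0, 283.0], 0.8)]
scene tray [([426.0, 264.0], 0.94)] [([426.0, 263.0], 0.95)]
side {'fx': 454.88, 'fy': 454.88, 'cx': 324.294, 'cy': 235.144, 'R': [[-0.898, -0.44, -0.007], [-0.291, 0.607, -0.74], [0.33, -0.662, -0.673]], 't': [434.862, 152.979, 685.149]}
side pack_yellow [([366.0, 186.0], 0.85), ([336.0, 230.0], 0.81), ([425.0, 206.0], 0.81)] [([427.0, 190.0], 0.82), ([369.0, 164.0], 0.64)]
side pack_blue [] [([369.0, 137.0], 0.81)]
side dock [([370.0, 181.0], 0.76)] [([372.0, 185.0], 0.89)]
side tray [([271.0, 304.0], 0.65)] [([268.0, 303.0], 0.8)]
wrist {'fx': 382.171, 'fy': 382.171, 'cx': 324.929, 'cy': 243.602, 'T_tool_cam': [[-0.0, -0.964, -0.265, 67.453], [1.0, 0.0, -0.001, 0.965], [0.001, -0.265, 0.964, -169.98], [0.0, 0.0, 0.0, 1.0]]}
wrist pack_yellow [] []
wrist pack_blue [] []
wrist dock [] []
wrist tray [] []
1.35
```

View pics/scene0.png

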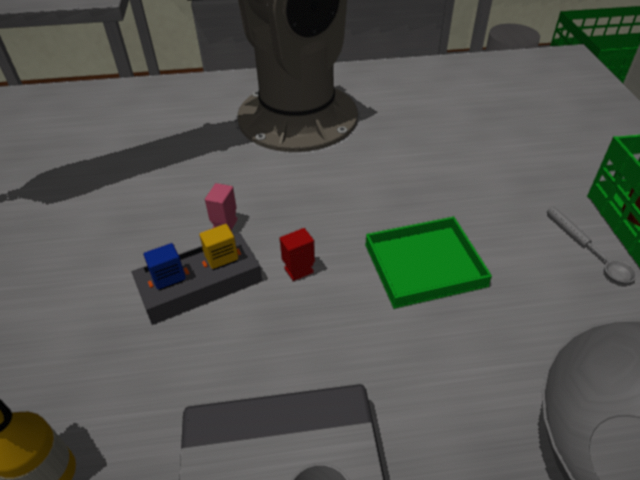

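View pics/side0.png

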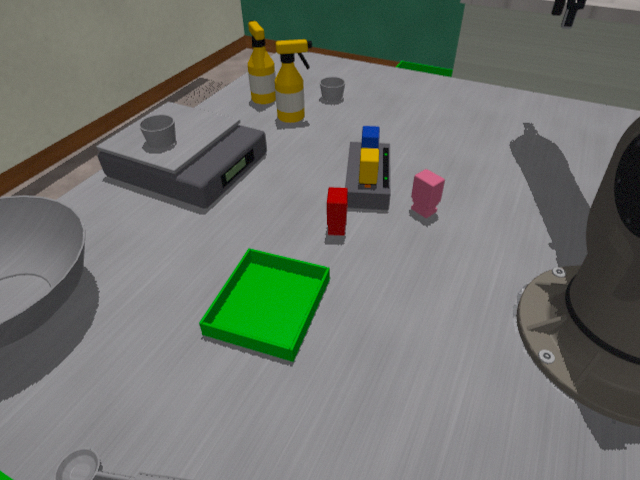

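The scene picture has three candidates: yellow at (221,247), seated in the grey dock; pink at (220,208); and red at (298,253), both standing on the table. The yellow one fits, since it is the right colour, in a dock socket and beside the blue pack. I'll confirm with a crop and triangulate.

```bash
cat >> h.py <<'E'
import pickle
def P(c): return np.diag([1,1,1])@np.array([[c['fx'],0,c['cx']],[0,c['fy'],c['cy']],[0,0,1]])@np.c_[c['R'],c['t']]
def tri(ca,ua,cb,ub):
    X=cv2.triangulatePoints(P(ca),P(cb),np.float64(ua).reshape(2,1),np.float64(ub).reshape(2,1))[:,0]; X=X[:3]/X[3]
    r=[np.linalg.norm((lambda p:p[:2]/p[2])(P(c)@np.r_[X,1])-u) for c,u in((ca,ua),(cb,ub))]
    return X,np.round(r,1)
def onz(c,u,z):
    d=c['R'].T@np.array([(u[0]-c['cx'])/c['fx'],(u[1]-c['cy'])/c['fy'],1]); o=-c['R'].T@c['t']; return o+d*(z-o[2])/d[2]
E
python3 - <<'E'
from h import *
cs=pickle.load(open('cs.pkl','rb')); a,b=cs['scene'],cs['side']
print('yel',tri(a,[223,273],b,[366,186]))
print('dock',tri(a,[200,282],b,[370,181]))
print('tray',tri(a,[426,264],b,[271,304]))
ims=[cv2.imread('pics/scene0.png')[170:330,120:330],cv2.imread('pics/side0.png')[110:250,310:460]]
cv2.imwrite('pics/crop0.png',np.vstack([cv2.resize(ims[0],(394,300),interpolation=2),cv2.resize(ims[1],(394,300),interpolation=2)]))
cv2.imwrite('pics/cs0.png',cv2.resize(ims[0],(788,600),interpolation=2)); 
cv2.imwrite('pics/cd0.png',cv2.resize(ims[1],(643,600),interpolation=2));
E
```

```text
yel (array([ 475.7942773 , -174.59592343,   11.80527929]), array([1.5, 1.8]))
dock (array([ 480.39981251, -214.30729727,   -1.04352087]), array([0.8, 0.9]))
tray (array([497.60748047, 174.33624429,   1.99765057]), array([1.3, 2. ]))
```

View pics/cs0.png

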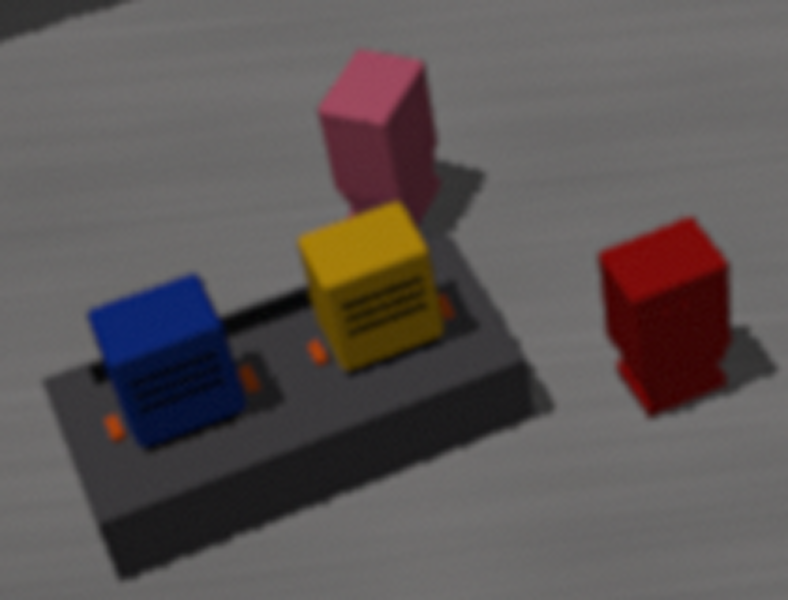

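View pics/cd0.png

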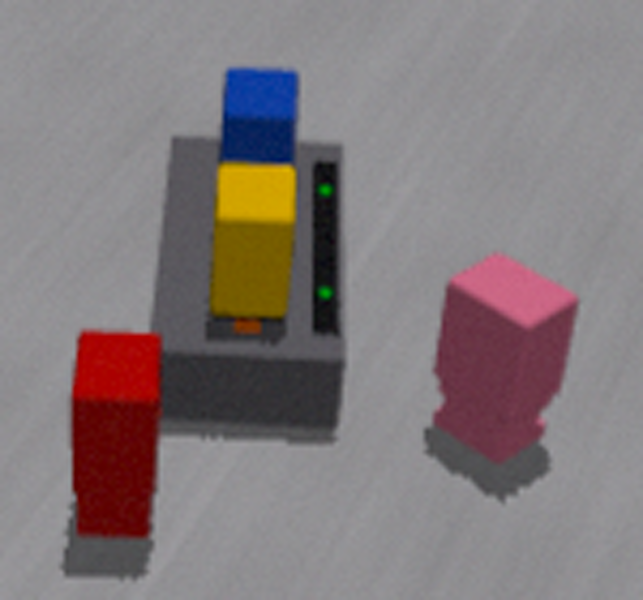

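The crop confirms the yellow block with black bands sits in the dock's +y socket, next to blue; pink and red stand loose. Now I'll work out the corner geometry.

Run:
```python
from h import *
cs=pickle.load(open('cs.pkl','rb')); a,b=cs['scene'],cs['side']
A=lambda p:np.array(p)/3.752+[120,170]-.4
B=lambda p:np.array(p)/4.287+[310,110]-.4
def quad(n,s,d):
    X=[]
    for p,q in zip(s,d):
        x,r=tri(a,A(p),b,B(q)); X.append(x); print(n,np.round(x,1),r)
    return np.array(X)
# order (-x,-y),(-x,+y),(+x,+y),(+x,-y)
Y=quad('y',[(300,240),(398,202),(428,245),(328,290)],[(295,165),(295,220),(215,218),(220,165)])
ey=(Y[1]-Y[0]+Y[2]-Y[3]);ex=(Y[3]-Y[0]+Y[2]-Y[1]); print(Y.mean(0),np.degrees([np.arctan2(ey[1],ey[0])-np.pi/2,np.arctan2(ex[1],ex[0])]),np.linalg.norm(ey)/2,np.linalg.norm(ex)/2)
# dock top corners z=40 
D=[onz(a,A(p),40) for p in [(45,382),(450,235),(530,362),(103,520)]]; D=np.array(D); print(np.round(D,1))
D2=np.array([onz(b,B(p),40) for p in [(342,145),(344,355),(152,352),(174,138)]]); print(np.round(D2,1))
for Q in (D,D2):
    e=Q[1]-Q[0]+Q[2]-Q[3]; f=Q[3]-Q[0]+Q[2]-Q[1]; print('dock',Q.mean(0),np.degrees([np.arctan2(e[1],e[0])-np.pi/2,np.arctan2(f[1],f[0])]))
for n,s,d in (('pink',[(362,50),(425,63),(384,124),(320,112)],[(577,300),(500,254),(446,282),(530,327)]),('red',[(600,255),(692,217),(728,265),(636,302)],[(160,333),(160,402),(72,400),(82,332)])):
    print(n,np.round([onz(a,A(p),81)for p in s][:4],0).tolist(),np.round([onz(b,B(p),81)for p in d],0).tolist())
I=cv2.imread('pics/scene0.png')[200:320,350:510];cv2.imwrite('pics/t1.png',cv2.resize(I,(800,600),interpolation=2))
```

```text
y [ 462.1 -198.6   94.7] [0.8 0.9]
y [ 445.3 -156.7   94.7] [0.4 0.4]
y [ 477.  -143.2   96.3] [0.5 0.5]
y [ 493.8 -186.    94. ] [0.4 0.4]
[ 469.55674787 -171.11373807   94.89850741] [21.6917577  22.36327594] 45.61381264608486 34.261571777591826
[[ 479.1 -316.2   40. ]
 [ 412.9 -139.9   40. ]
 [ 497.7 -107.1   40. ]
 [ 559.4 -284.3   40. ]]
[[ 475.3 -315.6   40. ]
 [ 411.5 -143.6   40. ]
 [ 491.4 -107.9   40. ]
 [ 557.8 -284.3   40. ]]
dock [ 487.28816413 -211.86954668   40.        ] [19.89995186 21.38811978]
dock [ 484.00490399 -212.83237856   40.        ] [20.47999911 22.41797509]
pink [[322.0, -174.0, 81.0], [336.0, -145.0, 81.0], [378.0, -164.0, 81.0], [365.0, -194.0, 81.0]] [[318.0, -172.0, 81.0], [359.0, -192.0, 81.0], [374.0, -160.0, 81.0], [331.0, -144.0, 81.0]]
red [[477.0, -72.0, 81.0], [459.0, -30.0, 81.0], [491.0, -18.0, 81.0], [507.0, -59.0, 81.0]] [[472.0, -71.0, 81.0], [453.0, -28.0, 81.0], [486.0, -14.0, 81.0], [503.0, -58.0, 81.0]]
```

View pics/t1.png

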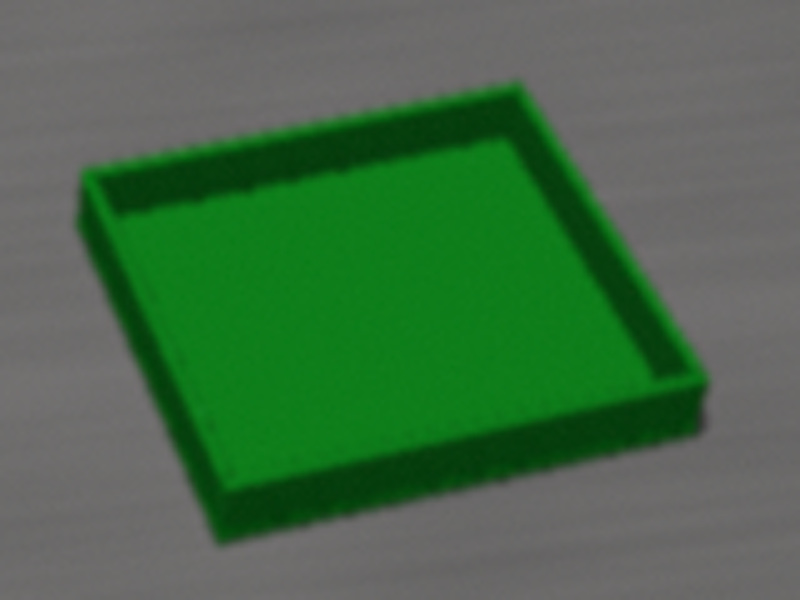

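Run:
```python
from h import *
cs=pickle.load(open('cs.pkl','rb')); a,b=cs['scene'],cs['side']
T=np.array([onz(a,np.array(p)/5+[350,200]-.4,30) for p in [(82,172),(522,85),(708,382),(220,492)]])
e=T[1]-T[0]+T[2]-T[3]; f=T[3]-T[0]+T[2]-T[1]
print(np.round(T,1),T.mean(0),np.linalg.norm(e)/2,np.linalg.norm(f)/2,np.degrees([np.arctan2(e[1],e[0])-np.pi/2,np.arctan2(f[1],f[0])]))
```

```text
[[439.1  79.8  30. ]
 [417.9 246.6  30. ]
 [564.4 264.6  30. ]
 [586.4  96.4  30. ]] [501.94229618 171.86377837  30.        ] 168.8156949683459 147.96192478237725 [7.34057107 6.71365977]
```

Request:
{"api": "play_rows", "payload": {
  "commands": "3.27 -3.05 0 0 0 0 1;3.27 -3.05 0 0 0 0 1;3.27 -3.05 0 0 0 0 1;3.27 -3.05 0 0 0 0 1;3.27 -3.05 0 0 0 0 1;3.27 -3.05 0 0 0 0 1;3.27 -3.05 0 0 0 0 1;3.27 -3.05 0 0 0 0 1;3.27 -3.05 0 0 0 0 1;3.27 -3.05 0 0 0 0 1;3.27 -3.05 0 0 0 0 1;3.27 -3.05 0 0 0 0 1"
}}

```text
t: 2.55
ee_pos: [470.0, -169.3, 204.2]
tcp_rot: [3.102, 0.497, 0.001]
wrist_force: [0.5, -0.6, 0.2]
gripper_width: 85.7
```

Request:
{"api": "play_rows", "payload": {
  "commands": "0 0 0 0 0 -0.148 1;0 0 0 0 0 -0.148 1;0 0 0 0 0 -0.148 1;0 0 0 0 0 -0.148 1;0 0 0 0 0 -0.148 1;0 0 0 0 0 -0.148 1;0 0 0 0 0 -0.148 1;0 0 0 0 0 -0.148 1;0 0 0 0 0 -0.148 1;0 0 0 0 0 -0.148 1;0 0 0 0 0 -0.148 1;0 0 0 0 0 0 1"
}}

```text
t: 3.75
ee_pos: [469.3, -171.0, 204.0]
tcp_rot: [1.765, 2.599, 0.0]
wrist_force: [0.4, -0.4, -0.1]
gripper_width: 85.8
```

```bash
cat >> h.py <<'E'
from scipy.spatial.transform import Rotation as Ro
def wcam(f):
    s=arm.sense(); c=snap('wrist',f)
    T=np.eye(4);T[:3,:3]=Ro.from_rotvec(s['tcp_rot']).as_matrix();T[:3,3]=s['ee_pos']
    M=np.linalg.inv(T@c['T_tool_cam']); c['R']=M[:3,:3];c['t']=M[:3,3]; return s,c
E
python3 - <<'E'
from h import *
s,c=wcam('w1.png'); pickle.dump(({k:v for k,v in c.items() if k!='color'}),open('w1.pkl','wb'))
def proj(X): p=P(c)@np.r_[X,1]; return np.round(p[:2]/p[2])
print(proj([469.5,-171,97]),proj([469.5,-171,16]))
for o in ['pack_yellow','pack_blue','dock']:
    print(o,[(np.round(d['uv']).tolist(),round(d['p'],2)) for d in arm.pinpoint('wrist',o)])
E
```

```text
[325. 231.] [325. 211.]
pack_yellow [([327.0, 212.0], 0.81), ([205.0, 163.0], 0.76), ([386.0, 86.0], 0.58)]
pack_blue [([326.0, 299.0], 0.57)]
dock [([330.0, 250.0], 0.68)]
```

View pics/w1.png

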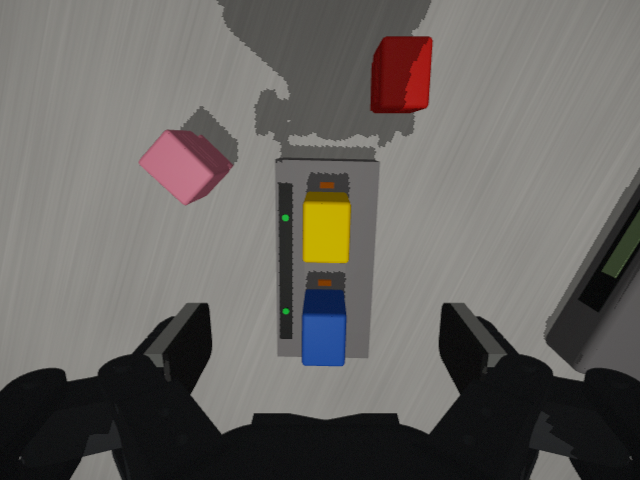

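The wrist view shows the yellow top centred at about (327,232), against (325,231) predicted from the triangulated pose. That is roughly 1.5 mm along tool y, plus about 1° of yaw. I'll correct both and descend.

Request:
{"api": "play_rows", "payload": {
  "commands": "0 0.13 2 0 0 0.014 1;0 0 3 0 0 0 1;0 0 3 0 0 0 1;0 0 2.5 0 0 0 1;0 0 2 0 0 0 1;0 0 1.5 0 0 0 1;0 0 0.7 0 0 0 1;0 0 0 0 0 0 1",
  "force": 60
}}

```text
t: 4.75
ee_pos: [470.1, -170.2, 56.2]
tcp_rot: [-1.788, -2.582, 0.0]
wrist_force: [0.9, 0.8, 0.1]
gripper_width: 85.4
```

Run:
```python
from h import *
s,c=wcam('w2.png'); print(s['ee_pos'],s['wrist_force'])
```

```text
[ 470.12359357 -170.21793405   56.23028561] [0.88364339 0.76441599 0.09851874]
```

View pics/w2.png

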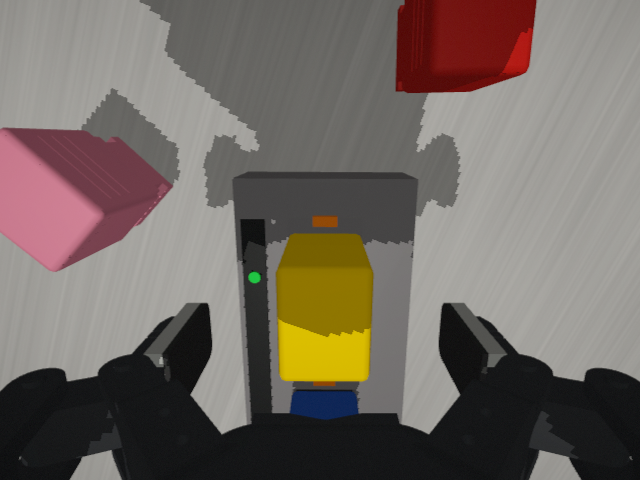

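The pack is centred between the pads at about (325,325), and the jaws clear everything. Closing.

Request:
{"api": "play_rows", "payload": {
  "commands": "0 0 0 0 0 0 -1;0 0 0 0 0 0 -1;0 0 0 0 0 0 -1;0 0 0 0 0 0 -1;0 0 0 0 0 0 -1;0 0 0 0 0 0 -1;0 0 0 0 0 0 -1;0 0 0 0 0 0 -1",
  "force": 60
}}

```text
t: 5.6
ee_pos: [470.8, -170.7, 57.6]
tcp_rot: [1.787, 2.583, 0.0]
wrist_force: [-2.5, 0.5, 10.8]
gripper_width: 34.3
```

Request:
{"api": "play_rows", "payload": {
  "commands": "0 0 -0.2 0 0 0 -1;0 0 -0.2 0 0 0 -1;0 0 -0.2 0 0 0 -1;0 0 -0.3 0 0 0 -1;0 0 -0.4 0 0 0 -1;0 0 -0.5 0 0 0 -1;0 0 -0.6 0 0 0 -1;0 0 -0.6 0 0 0 -1"
}}

```text
t: 6.4
ee_pos: [470.9, -170.5, 87.7]
tcp_rot: [1.786, 2.584, 0.0]
wrist_force: [0.8, 0.5, -2.1]
gripper_width: 34.0
```

Request:
{"api": "play_rows", "payload": {
  "commands": "0 0 -0.8 0 0 0 -1;0 0 -1 0 0 0 -1;0 0 -1.5 0 0 0 -1;0 0 -1.5 0 0 0 -1;0 0 -1.5 0 0 0 -1;0 0 -1.5 0 0 0 -1;0 0 -1 0 0 0 -1;0 0 -0.5 0 0 0 -1;0 0 0 0 0 0 -1"
}}

```text
t: 7.3
ee_pos: [470.7, -170.5, 180.4]
tcp_rot: [1.786, 2.583, 0.0]
wrist_force: [0.4, -0.5, -2.2]
gripper_width: 34.1
```

Run:
```python
from h import *
s,c=wcam('w3.png'); print(s['t'],s['ee_pos'],s['wrist_force'],s['gripper_width'],s['tcp_rot'])
cc=snap('side','s3.png'); 
d=snap('scene','sc3.png')
cv2.imwrite('pics/m3.png',np.hstack([cv2.resize(cc['color'][60:260,290:490,::-1],(400,400)),cv2.resize(d['color'][150:350,100:300,::-1],(400,400))]))
```

```text
7.3 [ 470.7337986  -170.4839811   180.38908524] [ 0.38710644 -0.52504093 -2.23978589] 34.12338915703474 [1.78625895e+00 2.58331449e+00 3.55776256e-04]
```

View pics/m3.png

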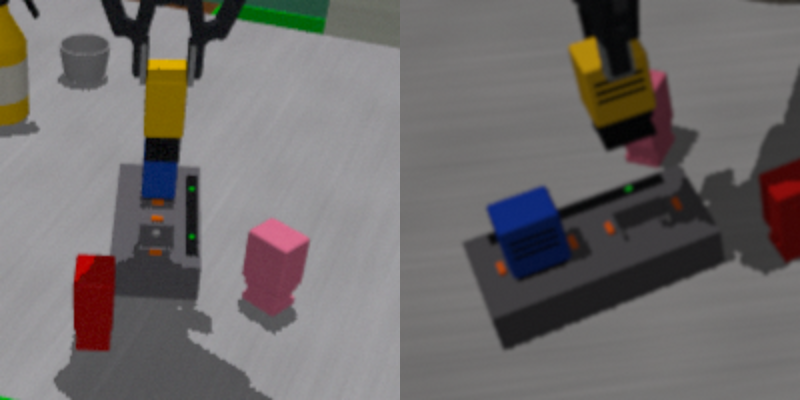

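View pics/w3.png

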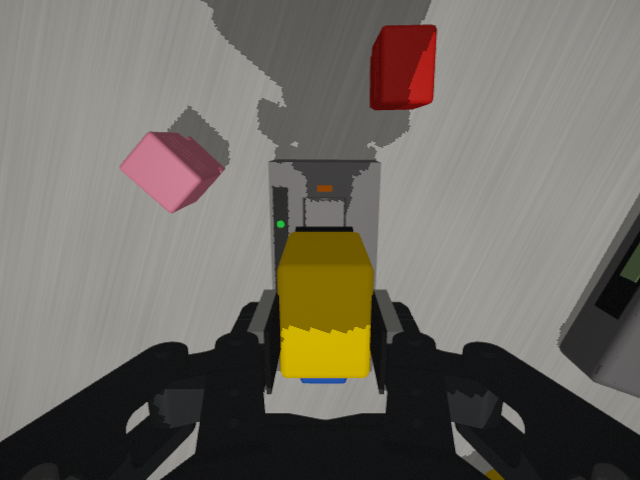

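Pulled clear and hanging upright; the blue pack is still seated. Moving over the tray.

Request:
{"api": "play_rows", "payload": {
  "commands": "1.5 0.72 0 0 0 0 -1;2.5 1.2 0 0 0 0 -1;3.4 1.64 0 0 0 0 -1;3.4 1.64 0 0 0 0 -1;3.4 1.64 0 0 0 0 -1;3.4 1.64 0 0 0 0 -1;3.4 1.64 0 0 0 0 -1;3.4 1.64 0 0 0 0 -1;3 1.44 0 0 0 0 -1;2.2 1.06 0 0 0 0 -1;1.4 0.68 0 0 0 0 -1;0 0 0 0 0 0 -1"
}}

```text
t: 8.65
ee_pos: [500.3, 174.8, 179.2]
tcp_rot: [-1.782, -2.586, -0.0]
wrist_force: [0.3, 1.2, -1.7]
gripper_width: 34.4
```

Run:
```python
from h import *
s,c=wcam('w4.png'); print(s['t'],s['ee_pos'],s['wrist_force'],s['gripper_width'],s['tcp_rot'])
cs=pickle.load(open('cs.pkl','rb')); 
def z(n): 
    d=snap(n,n+'4.png'); 
z('side');z('scene')
a=cv2.imread('pics/scene4.png')[130:330,330:530];b=cv2.imread('pics/side4.png')[160:360,180:380]
cv2.imwrite('pics/m4.png',np.hstack([cv2.resize(a,(400,400)),cv2.resize(b,(400,400))]))
```

```text
8.65 [500.25989536 174.81161146 179.1901833 ] [ 0.2565282   1.23314151 -1.70594143] 34.414479435621594 [-1.78161463e+00 -2.58565866e+00 -3.74104061e-04]
```

View pics/m4.png

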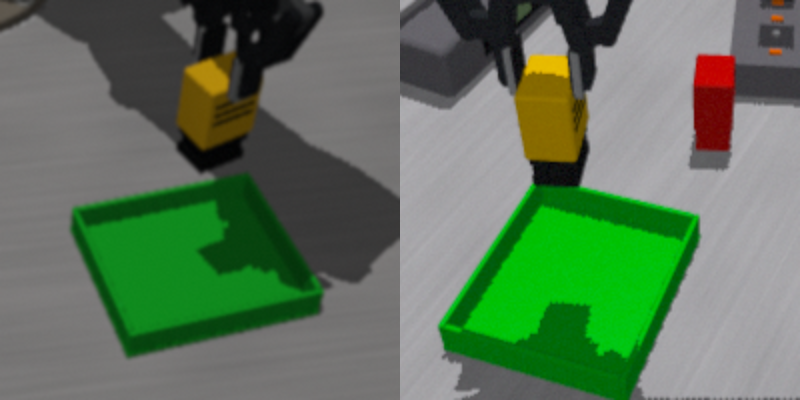

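View pics/w4.png

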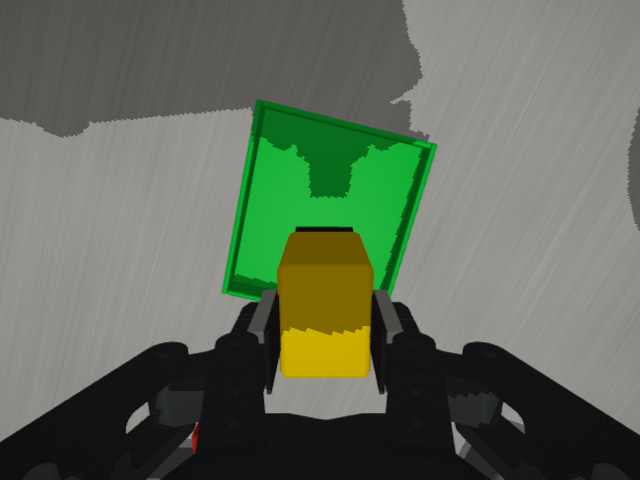

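The pack is upright in the grip over the tray, with the tray visible at about (225–435, 100–300) in the wrist view. Lowering to just above the floor.

Request:
{"api": "play_rows", "payload": {
  "commands": "0 0 1 0 0 0 -1;0 0 2 0 0 0 -1;0 0 2 0 0 0 -1;0 0 2 0 0 0 -1;0 0 2 0 0 0 -1;0 0 1.5 0 0 0 -1;0 0 1 0 0 0 -1;0 0 0.6 0 0 0 -1;0 0 0.3 0 0 0 -1;0 0 0 0 0 0 -1"
}}

```text
t: 9.8
ee_pos: [500.9, 172.4, 55.9]
tcp_rot: [1.787, 2.584, 0.0]
wrist_force: [0.6, 0.1, -2.6]
gripper_width: 34.4
```

Request:
{"api": "play_rows", "payload": {
  "commands": "0 0 0.2 0 0 0 -1;0 0 0.2 0 0 0 -1;0 0 0.2 0 0 0 -1;0 0 0 0 0 0 -1"
}}

```text
t: 10.2
ee_pos: [500.7, 172.3, 49.7]
tcp_rot: [-1.787, -2.584, 0.0]
wrist_force: [-0.1, -0.4, -2.2]
gripper_width: 34.1
```

Request:
{"api": "play_rows", "payload": {
  "commands": "0 0 0.1 0 0 0 -1;0 0 0.1 0 0 0 -1;0 0 0 0 0 0 -1"
}}

```text
t: 10.5
ee_pos: [500.8, 172.3, 47.7]
tcp_rot: [-1.787, -2.584, 0.0]
wrist_force: [-0.2, 0.2, -2.4]
gripper_width: 34.4
```

Request:
{"api": "play_rows", "payload": {
  "commands": "0 0 0.1 0 0 0 -1;0 0 0 0 0 0 -1"
}}

```text
t: 10.7
ee_pos: [500.8, 172.4, 46.8]
tcp_rot: [-1.787, -2.584, 0.0]
wrist_force: [-0.3, -0.2, -1.9]
gripper_width: 33.9
```

Request:
{"api": "play_rows", "payload": {
  "commands": "0 0 0.1 0 0 0 -1;0 0 0 0 0 0 -1"
}}

```text
t: 10.9
ee_pos: [500.9, 172.5, 46.6]
tcp_rot: [1.786, 2.584, 0.0]
wrist_force: [-5.8, -1.7, 15.2]
gripper_width: 34.5
```

Request:
{"api": "play_rows", "payload": {
  "commands": "0 0 0.1 0 0 0 -1;0 0 0 0 0 0 -1"
}}

```text
t: 11.1
ee_pos: [501.1, 172.6, 46.5]
tcp_rot: [1.786, 2.583, 0.0]
wrist_force: [-10.5, -4.0, 35.7]
gripper_width: 34.5
```

Contact with the floor at TCP z of about 46.6, as expected. I'll ease off 1 mm, then release.

Request:
{"api": "play_rows", "payload": {
  "commands": "0 0 -0.1 0 0 0 -1;0 0 0 0 0 0 0;0 0 0 0 0 0 0.4;0 0 0 0 0 0 1;0 0 0 0 0 0 1;0 0 0 0 0 0 1;0 0 0 0 0 0 1;0 0 0 0 0 0 1"
}}

```text
t: 11.9
ee_pos: [500.8, 172.4, 45.8]
tcp_rot: [-1.787, -2.584, -0.0]
wrist_force: [-0.2, -0.2, 0.2]
gripper_width: 85.5
```

Run:
```python
from h import *
s,c=wcam('w5.png'); print(s['t'],s['ee_pos'],s['wrist_force'],s['gripper_width'])
```

```text
11.9 [500.81857662 172.3510259   45.82705685] [-0.20922403 -0.20454666  0.16794889] 85.531287605832
```

View pics/w5.png

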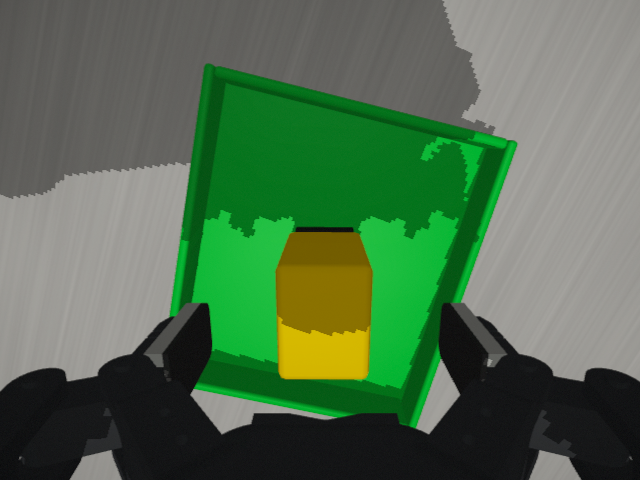

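The pads at about (210,340) and (440,340) stand clear on both sides of the upright pack. Retreating straight up.

Request:
{"api": "play_rows", "payload": {
  "commands": "0 0 -0.5 0 0 0 1;0 0 -1 0 0 0 1;0 0 -2 0 0 0 1;0 0 -3 0 0 0 1;0 0 -3 0 0 0 1;0 0 -3 0 0 0 1;0 0 -2 0 0 0 1;0 0 -1 0 0 0 1;0 0 0 0 0 0 1"
}}

```text
t: 12.85
ee_pos: [501.4, 172.6, 202.3]
tcp_rot: [1.786, 2.583, 0.003]
wrist_force: [-0.1, -0.6, -0.1]
gripper_width: 85.5
```

Run:
```python
from h import *
s,c=wcam('w6.png'); print(s['t'],s['ee_pos'],s['wrist_force'])
cc=snap('scene','scene6.png'); d=snap('side','side6.png')
for n in('scene','side'):
  for o in('pack_yellow','pack_blue','tray'): print(n,o,[(np.round(d['uv']).tolist(),round(d['p'],2)) for d in arm.pinpoint(n,o)])
a=cv2.imread('pics/scene6.png')[130:350,110:510];b=cv2.imread('pics/side6.png')[110:360,180:480]
cv2.imwrite('pics/m6.png',np.hstack([cv2.resize(a,(400,220)),cv2.resize(b,(264,220))]))
cv2.imwrite('pics/m6.png',np.vstack([cv2.resize(a,(540,297)),cv2.resize(b,(540,450))[:300]]))
```

```text
12.85 [501.36423535 172.55841499 202.26653781] [-0.06853251 -0.60963477 -0.09744537]
scene pack_yellow [([298.0, 269.0], 0.9), ([224.0, 228.0], 0.72), ([423.0, 263.0], 0.67)]
scene pack_blue [([170.0, 287.0], 0.93)]
scene tray [([425.0, 266.0], 0.89)]
side pack_yellow [([422.0, 210.0], 0.9), ([266.0, 301.0], 0.63), ([336.0, 230.0], 0.59)]
side pack_blue [([368.0, 164.0], 0.65)]
side tray [([271.0, 308.0], 0.89), ([268.0, 304.0], 0.63)]
```

View pics/m6.png

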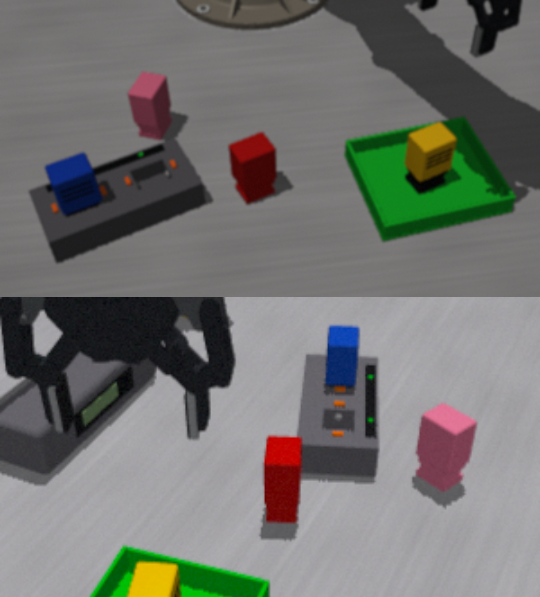

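View pics/w6.png

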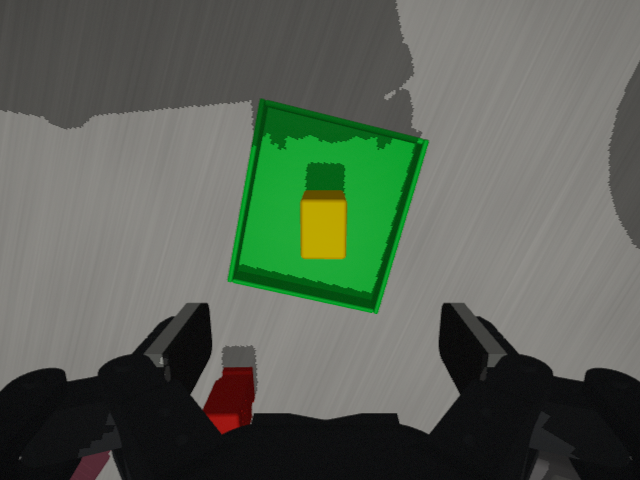

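The yellow pack stands upright in the tray, at (324,228) in the wrist view and (423,263) in the scene view. The blue pack is still plugged in, and the arm is clear. Handing in.

```bash
python3 -c "
from cell import arm
print(arm.hand_in())"
```

```text
the job is handed in; nothing more can be done
None
```

I pulled the yellow pack straight up out of the dock, past its catch, and carried it about 100 mm above the dock. I set it down near the middle of the green tray and handed the job in at about 13 s of the 42 s allowed; no verdict was reported.

**Last checks:**
- **Yellow pack:** upright on its foot inside the tray walls in all three views. Floor contact came at TCP z of about 46.6 mm, as expected.
- **Blue pack:** still in its socket. Its detected position moved only a few pixels, which is within the network's scatter.
- **Pink and red look-alikes:** left alone.
- **Arm:** jaws open at TCP z of about 202 mm, with wrist force near zero, so it is touching nothing.

**Two readings to note:**
- The last 1 mm step at set-down pushed the wrist force to about 36 N. I backed off 1 mm before releasing.
- The gripper read about 34 mm wide on the nominally 36 mm pack.

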